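# Sort the stripped front-wheel parts to the hub and the parts bins

## Robot

A 7-joint arm with a two-finger parallel gripper is mounted at the origin on the work surface; the furniture and walls round the work are solid. World frame = base frame: x ahead of the robot, y to its left, z up, the work surface at z = 0. Lengths are in m, angles in degrees, forces in N, time in s.
With the tool pointing down it reaches from about 0.425 to 0.875 m from the base axis. Payload 4.7 kg.
Tool frame: the origin (TCP) lies midway between the tips of the shut fingers; the grasp point (between the pads) lies 19 mm behind it; z points along the fingers, y is the line along which they close (so a half turn about z gives the same grasp; the last joint's range is limited). The gripper opens to 87 mm and grips with 3 to 60 N. Pads are 19 mm wide; open, the fingers measure 117 mm over their backs; the gripper's body (75 mm by 190 mm) begins 51 mm behind the grasp point.
Start: joints at [65.208, 18.392, -4.016, 83.108, 1.295, 78.541, -3.26], TCP at [0.281, -0.586, 0.223] pointing down, gripper open.
Joint ranges: [-163.93, 163.93], [-17.29, 119.83], [-79.2, 71.16], [3.27, 140.29], [-89.18, 269.18], [5.43, 117.66], [-154.24, 154.24]. Speed limits (degrees/s): [147.25, 147.25, 180, 180, 180, 180, 180].

## Interface

Orientations are given as [roll, pitch, yaw] about the fixed x, y, z axes, in that order (R = Rz(yaw) Ry(pitch) Rx(roll)).
In Python, from cell import env gives the robot as it stands.
- The arm moves only by the tool step_arm, never from a script. Its argument "moves" is a list of rows, each an object with "dp": the shift along the tool's x, y, z in mm, a list of three; "dr": the turn, a rotation vector about the tool's x, y, z in rad, a list of three; "fingers": the closure, from 0 (fully open) to 1 (shut). In form: [{"dp": [dx, dy, dz], "dr": [ax, ay, az], "fingers": fingers}, ...]. A call has exactly 5 rows; each row shifts and turns the commanded pose from where the row before left it, along the tool's axes as they then stand; what a row does not reach is not made up. A row lasts 1/8 s, in which the tool goes at most 62.5 mm and 10.7 degrees, less where a joint would pass 70% of its speed; a pose out of reach is approached as far as the arm can. A call with a gripper value outside its range is refused whole. The fingers move at their own pace and stop on an object; "squeeze" is the grip in N (left out, the last holds). Time passes only in rows, so rows that do not move let the fingers close, or fill a call up. It gives the time, the measured TCP pose, the force, the opening and the grip force at its end, in the units of the state.
- env.get_obs(): the state, without advancing time (a new reading comes with each control period).
- env.read_camera(name): name is "scene" or "top"; returns the picture (400x640x3 uint8, red, green, blue); there is no depth.
- env.camera_model(name): a dict with "fx", "fy", "cx", "cy" (pixels), "k1" (the pictures are not rectified: a ray, as slopes to the right and down, at radius r is drawn at 1 + k1 r^2 times it, then the intrinsics apply), "R" (3x3) and "t" (3): a world point X has camera coordinates R X + t. Camera axes: x right, y down, z forward; pixel columns grow to the right and rows downward; lengths in m; the calibration is good to about 2 mm. A picture is of the moment at which its call begins. camera_model takes no time and is no camera call.
- env.sign_off(): hands the job in; it is judged then, once.
The state is a dict: "time_s": time; "qpos": joint angles; "joint_velocities": joint speeds; "effort": joint torques, N m; "tool_pos": TCP position; "tool_rot": TCP orientation; "force": force on the tool from outside, world axes, zero at the start; "wrist_torque": the same for the moment, N m; "grip_width": finger opening in m; "grasp_force": force on a finger pad.
Only numpy, scipy, OpenCV 4.12 (cv2) and the standard library are available. Lean on these libraries where they do the work, as an engineer would, in place of code of your own. Each camera call takes 0.05 s, during which the arm holds its last target. There are 200 camera calls.

## Task

Sort the front-wheel parts that lie mixed on the table. Turn the brake disc so that its three bolt holes line up with the studs of the hub and lower it until it sits fully home on the hub's flange, boss up, then slip the plain axle collar over the stub axle so that it rests flat on the disc. Lay the loose wheel bearing in the bin that already holds a bearing, and both loose brake pads in the bin that already holds a pad; let go of everything.

Things in the scene. Friction and masses are not known exactly. Their poses are not given: they have to be found in the camera images.
- disc: Brake disc, boss up, about 250 g: drilled steel rotor 114 mm across, 4 thick; alloy carrier 6 thick to radius 39, its round boss 60 across and 24 high over the underside (grasp it, tips 8+ mm above the underside). Bore 26 mm; three 12 mm bolt holes on a 21 mm radius at 0, 120, 240 deg counter-clockwise from its x axis. Origin: centre of underside; z up.
- hub: Hub on a square 86 x 86 x 9 mm foot, fixed. Flange (66 across) top face 36 mm above the origin; on it three round-nosed studs, 8 thick, 22 long, on a 21 mm radius at 0, 120, 240 deg counter-clockwise from x, and the stub axle, 18 thick, to 90 mm, tapered end. With the disc home its origin is 36 mm, the boss top 60 mm above the origin: centre of the foot's underside; z up.
- collar: Plain alloy axle collar, a thick ring lying flat: 40 mm outside, 24 mm bore, 16 mm high, 60 g (bore wider and ring taller than the bearing's). It goes over the stub axle on top of the disc's boss. Origin: centre of the underside; z up along its axis.
- bearing: Loose ball bearing lying flat: 42 mm outside, 15 mm bore, 12 mm high, 70 g; two bright steel rings with a black seal between. Its bore is too small for the stub axle. Origin: centre of the underside; z up along its axis.
- pad_a: Brake pad, lining up: steel plate 44 x 28 x 4 mm with a slotted dark lining 37 x 24 mm on top, 10 mm high in all, 50 g; both loose pads are alike. Grasp over length or width. Origin: centre of the underside; x along the 44 mm length, z up.
- pad_b: The second loose pad. Brake pad, lining up: steel plate 44 x 28 x 4 mm with a slotted dark lining 37 x 24 mm on top, 10 mm high in all, 50 g; both loose pads are alike. Grasp over length or width. Origin: centre of the underside; x along the 44 mm length, z up.
- bearing_bin: Bin for bearings, known by the bearing (42 mm) fixed on its floor toward its +y end, at x = 12, y = 34 mm; the rest is free. Open grey bin, fixed, 106 (x) x 124 (y) x 34 mm high, rim 4 mm wider all round; walls 3 mm, floor top 7 mm above the origin. Both bins are alike but for the contents. Origin: centre of underside.
- pad_bin: Bin for brake pads, known by the pad fixed across its +y end (y = 28 to 58 mm); the rest has room for two pads side by side, their length along x, at y = -8 and -42 mm; stacked is fine too. Open grey bin, fixed, 106 (x) x 124 (y) x 34 mm high, rim 4 mm wider all round; walls 3 mm, floor top 7 mm above the origin. Both bins are alike but for the contents. Origin: centre of underside.
Things that resemble listed ones, but are neither listed nor needed, are in the scene too. What is shaped like the pad_b but pink is not meant.

How it is judged (in metres and radians):
At the end, for the whole second after the job is handed in: Disc home on the hub (within 5 mm of the axis, origin 32 to 39 mm over the hub's, level); collar flat on its boss, within 7 mm of the axis; bearing in the bearing bin and both pads in the pad bin, between the walls, undersides less than 26 mm above the bin's foot; all still and released (horizontal distance between disc and hub below 0.005 m and z of disc in the frame of hub between 0.032 and 0.039 m and angle between disc's own z axis and vertical below 0.06 rad and linear speed of each of disc, collar, bearing, pad_a, pad_b below 0.02 m/s and horizontal distance between collar and hub below 0.007 m and z of collar in the frame of disc between 0.021 and 0.027 m and angle between collar's own z axis and vertical below 0.1 rad and x of bearing in the frame of bearing_bin between -0.048 and 0.048 m and y of bearing in the frame of bearing_bin between -0.057 and 0.057 m and z of bearing in the frame of bearing_bin between -0.003 and 0.026 m and angle between each of bearing, pad_a, pad_b's own z axis and vertical below 0.6 rad and x of pad_a in the frame of pad_bin between -0.048 and 0.048 m and y of pad_a in the frame of pad_bin between -0.057 and 0.057 m and z of pad_a in the frame of pad_bin between -0.003 and 0.026 m and x of pad_b in the frame of pad_bin between -0.048 and 0.048 m and y of pad_b in the frame of pad_bin between -0.057 and 0.057 m and z of pad_b in the frame of pad_bin between -0.003 and 0.026 m); the robot touches nothing.
It also fails if it takes over 125 s, if anything falls off the work surface, if the arm or the gripper's body presses on something with over 40 N, if the wrist force passes 120 N, or if a joint passes its speed limit or range.

## Working session

There is one attempt and no reset: what is moved stays moved. The work goes in short steps, Python scripts to look and compute and a tool call to move; the robot and the scene stay as the last step left them, time stands still between calls to the robot, and variables do not carry over. Pictures are saved under pics/ and viewed, at most 14 in all, crops included, and the job is handed in when it is done.

Besides the shell and the picture viewer there is one more tool, called by a JSON object that holds its "name" and its "arguments". step_arm: Moves the arm, as the interface text tells. Its arguments: {"type":"object","properties":{"moves":{"type":"array","items":{"type":"object","properties":{"dp":{"type":"array","items":{"type":"number"}},"dr":{"type":"array","items":{"type":"number"}},"fingers":{"type":"number"}}}},"squeeze":{"type":"number"}},"required":["moves"]}

```bash
mkdir -p pics; ls
python3 - <<'E'
from cell import env
import cv2
for n in("scene","top"):
    im=env.read_camera(n); cv2.imwrite(f"pics/{n}0.png",im[:,:,::-1])
    print(n,env.camera_model(n))
print(env.get_obs())
E
```

```text
pics
scene {'fx': 370.5957324562121, 'fy': 370.5957324562121, 'cx': 323.4042829449628, 'cy': 197.10149796170728, 'k1': -0.07133479770006375, 'R': array([[ 0.85717027,  0.51489527, -0.01191561],
       [ 0.42413105, -0.71881802, -0.55082984],
       [-0.29218483,  0.46710119, -0.83453251]]), 't': array([-0.43033179, -0.17896206,  1.19384837])}
top {'fx': 437.30334274056065, 'fy': 437.30334274056065, 'cx': 318.70584416965403, 'cy': 200.7445879257077, 'k1': 0.029326993949074835, 'R': array([[-0.01808275, -0.99979797, -0.00877664],
       [-0.98809366,  0.01921108, -0.15264945],
       [ 0.15278721,  0.00591182, -0.98824143]]), 't': array([0.02388787, 0.48930778, 1.18728141])}
{'time_s': 0.1, 'qpos': array([65.20897036, 18.43339615, -4.01675546, 83.16702797,  1.29428913,
       78.54041471, -3.2604595 ]), 'joint_velocities': array([-6.52843701e-03,  5.45876280e-02, -6.24745279e-02, -1.29717510e-01,
       -1.19965552e-02, -5.82034327e-02,  1.10843866e-04]), 'effort': array([ 5.47330058e-05, -4.92572057e+01, -4.05578529e-01, -3.13396990e+01,
       -6.40660431e-02,  3.95199435e-02,  7.49266155e-05]), 'tool_pos': array([ 0.28060655, -0.58577248,  0.22159484]), 'tool_rot': array([-1.79904357e+02,  4.32854238e-03,  2.56011683e+01]), 'force': array([-0.95663383, -0.49794044,  0.68857132]), 'wrist_torque': array([-0.0129798 ,  0.00994968, -0.03543319]), 'grasp_force': 0.0, 'grip_width': 0.08717528228569411}
```

View pics/scene0.png

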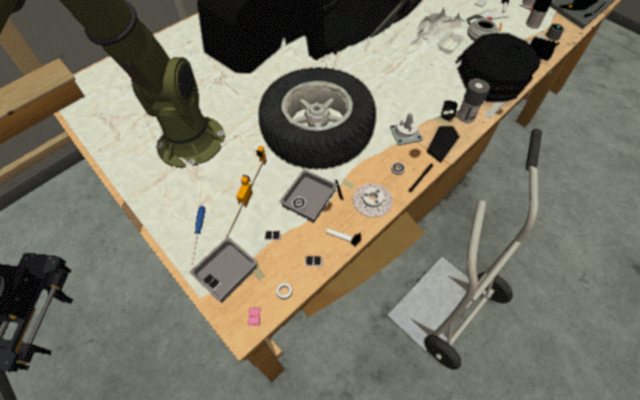

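View pics/top0.png

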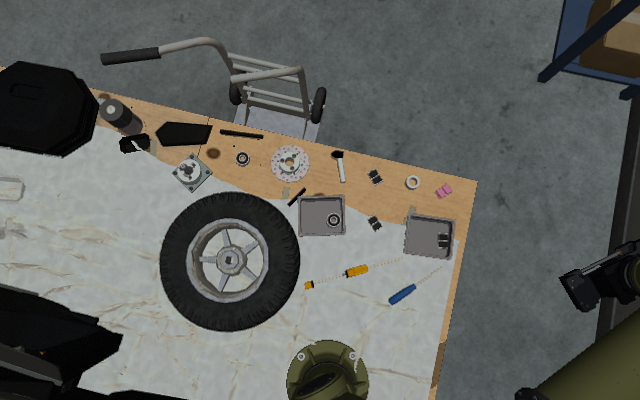

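The scene picture shows the arm, wheel, hub and loose parts. In the top picture I see: hub about (190,173), bearing (242,158), disc (290,163), bearing bin (322,215), pads (375,177) and (375,224), collar (412,182), pad bin (430,236), pink decoy (444,190). I'll enlarge these.

Run:
```python
import cv2
im=cv2.imread("pics/top0.png")
for i,(x,y) in enumerate([(165,125),(315,150)]):
    c=cv2.resize(im[y:y+120,x:x+160],None,fx=5,fy=5,interpolation=cv2.INTER_CUBIC)
    cv2.imwrite(f"pics/topc{i}.png",c)
```

```text
(no output)
```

View pics/topc0.png

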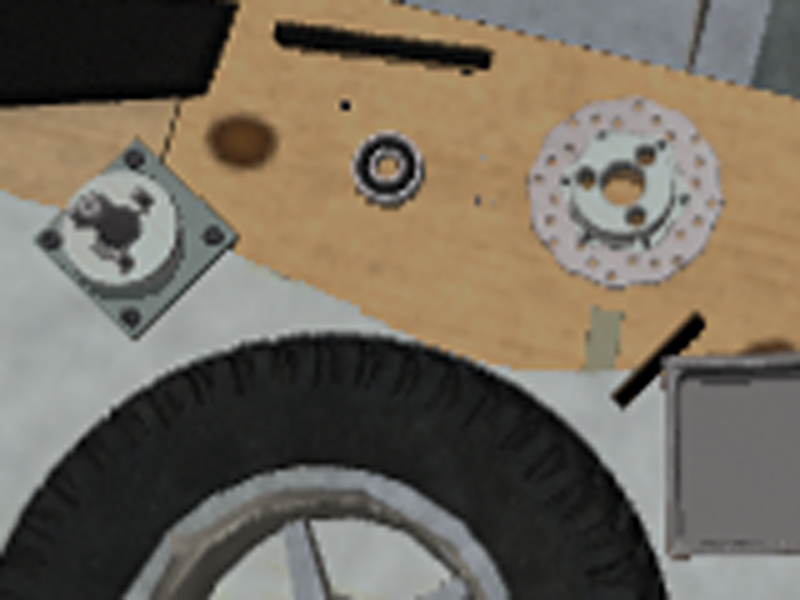

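View pics/topc1.png

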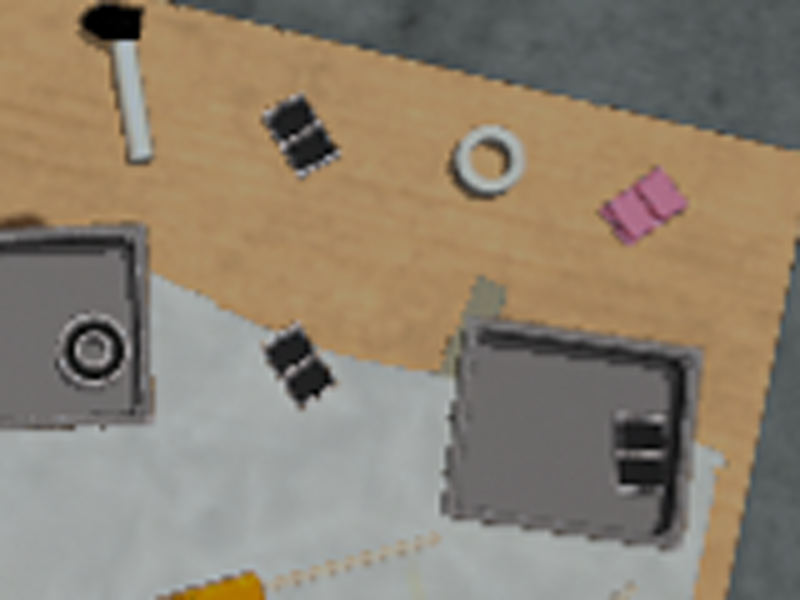

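The crops show, in crop pixels: hub foot corners (138,140), (238,238), (135,338), (33,240); bearing (388,170); disc bore (622,183) with holes (587,180), (645,155), (636,215). The second crop shows pads (300,135) and (300,367), collar (488,160) and pad bin rim corners about (468,318) to (675,548). The fixed bearing and pad both sit at the right end of their bins, so bin +y points to world -y.

```bash
cat > h.py <<'E'
import numpy as np, cv2, json
from scipy.optimize import minimize
from cell import env
CAM={n:env.camera_model(n) for n in("top","scene")}
def proj(n,P):
    c=CAM[n];X=np.atleast_2d(P)@c["R"].T+c["t"];s=X[:,:2]/X[:,2:]
    s=s*(1+c["k1"]*(s**2).sum(1,keepdims=True))
    return s*[c["fx"],c["fy"]]+[c["cx"],c["cy"]]
def back(n,uv,z):
    c=CAM[n];d=(np.array(uv,float)-[c["cx"],c["cy"]])/[c["fx"],c["fy"]];s=d.copy()
    for _ in range(20): s=d/(1+c["k1"]*(s**2).sum())
    r=c["R"].T@np.r_[s,1];o=-c["R"].T@c["t"]
    return o+r*(z-o[2])/r[2]
def circ(r,z,cx=0,cy=0,n=60):
    a=np.linspace(0,2*np.pi,n,endpoint=False);return np.c_[cx+r*np.cos(a),cy+r*np.sin(a),0*a+z]/1e3
def rect(a,b,z,n=30):
    t=np.linspace(-.5,.5,n);o=np.ones(n)/2
    return np.r_[np.c_[t*a,o*b,0*t+z],np.c_[t*a,-o*b,0*t+z],np.c_[o*a,t*b,0*t+z],np.c_[-o*a,t*b,0*t+z]]/1e3
H=[(21*np.cos(a),21*np.sin(a)) for a in np.radians([0,120,240])]
M=dict(disc=[circ(57,4),circ(30,24),circ(13,24)]+[circ(6,24,*h,n=20) for h in H],
 hub=[rect(86,86,9),circ(33,36)],collar=[circ(20,16),circ(12,16)],bearing=[circ(21,12)],
 pad=[rect(44,28,4),rect(37,24,10)],bin=[rect(114,132,34)])
M={k:np.vstack(v) for k,v in M.items()}
def place(m,p):
    c,s=np.cos(p[2]),np.sin(p[2]);return m@np.array([[c,s,0],[-s,c,0],[0,0,1]])+[p[0],p[1],p[3] if len(p)>3 else 0]
def grads(im,s):
    g=cv2.GaussianBlur(im.astype(np.float32),(0,0),s)
    return np.minimum(np.sqrt(sum(cv2.Sobel(g,cv2.CV_32F,*d,ksize=3)**2 for d in((1,0),(0,1))).sum(2)),250)
def score(G,m,p):
    t=0
    for n,g in G.items():
        uv=proj(n,place(m,p)).astype(np.float32)
        t+=cv2.remap(g,uv[:,:1],uv[:,1:],cv2.INTER_LINEAR).mean()
    return t
def fit(ims,m,p0,yaws,ss=(1.5,.8),z=0):
    p=None
    for s in ss:
        G={n:grads(i,s) for n,i in ims.items()}
        st=[np.r_[p0,y] for y in yaws] if p is None else [p]
        rs=[minimize(lambda q:-score(G,m,np.r_[q,z]),q,method="Nelder-Mead",options=dict(initial_simplex=np.array([q,q+[.006,0,0],q+[0,.006,0],q+[0,0,.1]]))) for q in st]
        r=min(rs,key=lambda r:r.fun);p=r.x
    return p,-r.fun
E
cat > m.py <<'E'
from h import *
ims={n:cv2.imread(f"pics/{n}0.png") for n in CAM}
c0=lambda x,y:((x+.5)/5-.5+165,(y+.5)/5-.5+125)
c1=lambda x,y:((x+.5)/5-.5+315,(y+.5)/5-.5+150)
R=np.radians
J=dict(disc=("disc",back("top",c0(622,183),24e-3),R(np.arange(0,120,10))),hub=("hub",back("top",c0(136,239),9e-3),[R(45)]),
 collar=("collar",back("top",c1(488,160),16e-3),[0]),bearing=("bearing",back("top",c0(388,170),12e-3),[0]),
 pad_a=("pad",back("top",c1(300,135),.01),R(np.arange(0,180,20))),pad_b=("pad",back("top",c1(300,367),.01),R(np.arange(0,180,20))),
 bearing_bin=("bin",back("top",(322,215),.02),[R(180)]),pad_bin=("bin",back("top",(430,236),.02),[R(175)]))
D={}
for k,(m,p0,ya) in J.items():
    o=[fit({n:ims[n] for n in cs},M[m],p0[:2],ya) for cs in(("top","scene"),("top",),("scene",))]
    D[k]=list(o[0][0]);print(k,p0[:2].round(4),*[(np.r_[q[:2]*1e3,np.degrees(q[2])].round(1),round(float(s))) for q,s in o])
json.dump(D,open("D.json","w"))
# overlay tiles
T=[]
for n in("top","scene"):
    row=[]
    for k in("disc","hub","pad_a","pad_bin"):
        u=proj(n,place(M[J[k][0]],D[k]));c=u.mean(0).round().astype(int);w=25
        t=cv2.resize(ims[n][c[1]-w:c[1]+w,c[0]-w:c[0]+w],(200,200),interpolation=cv2.INTER_CUBIC)
        t2=t.copy()
        for a,b in ((u-c+w+.5)*4-.5).round().astype(int):
            if 0<=a<200 and 0<=b<200:t2[b,a]=(0,0,255)
        row.append(np.vstack([t,t2]) if n=="x" else t2)
    T.append(np.hstack(row))
cv2.imwrite("pics/ov.png",np.vstack(T))
E
python3 m.py
```

```text
disc [0.6084 0.0981] (array([608.1,  97.4,  79.5]), 387) (array([609. ,  97.9,  82.3]), 204) (array([607.5,  96.5, -13.2]), 180)
hub [0.5843 0.3809] (array([583.8, 380.5,  45.3]), 422) (array([584.3, 381.3,  45.4]), 219) (array([584.2, 377.7,  45.1]), 210)
collar [ 0.5432 -0.2536] (array([ 543.2, -255.9,    7.1]), 420) (array([ 538.8, -249.5,    4.8]), 223) (array([ 542. , -255.8,    9.7]), 210)
bearing [0.6218 0.2348] (array([ 6.213e+02,  2.331e+02, -3.000e-01]), 440) (array([620. , 234.1,   3.1]), 233) (array([623.8, 229.4,   3.4]), 240)
pad_a [ 0.5613 -0.1476] (array([ 561.6, -148.8,   31. ]), 480) (array([ 562.5, -148.7,   31.7]), 241) (array([ 560.2, -148.9,   30.4]), 241)
pad_b [ 0.427  -0.1426] (array([ 427.1, -142.5,   29.4]), 488) (array([ 427.5, -142.3,   30.4]), 243) (array([ 425.8, -142.9,   33.3]), 247)
bearing_bin [0.4514 0.0062] (array([450.7,   8.8, 180.5]), 444) (array([449.7,   9.5, 180.5]), 228) (array([455.6,  -0. , 180.3]), 238)
pad_bin [ 0.3867 -0.2944] (array([ 385.1, -288.3,  170.1]), 445) (array([ 385.9, -286.1,  171. ]), 215) (array([ 391.9, -291.4,  170.5]), 243)
```

View pics/ov.png

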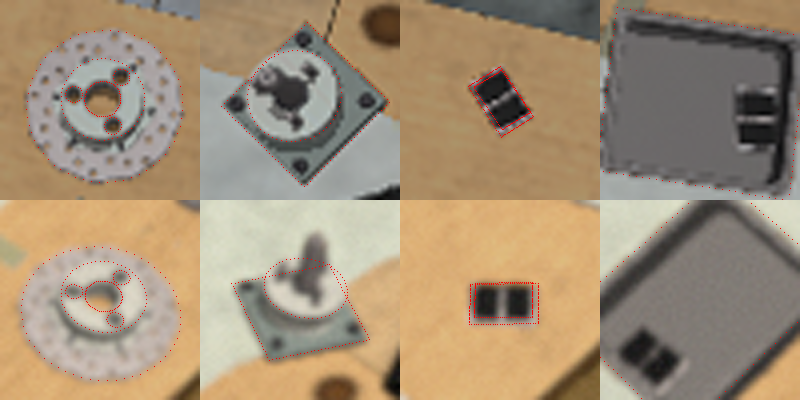

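The overlays line up well with the disc, hub foot and flange, pad and bin outlines. The disc's holes fit a yaw of about 80°. The hub stud yaw is still open, and by eye it's about 77° mod 120.

```bash
cat > s.py <<'E'
from h import *
ims={n:cv2.imread(f"pics/{n}0.png") for n in CAM}
D=json.load(open("D.json"));x,y=D["hub"][:2]
# dark-pixel model: filled stud sample pts (all z) vs intensity
def studs(yaw,r):
    P=[]
    for k in range(3):
        a=yaw+k*2*np.pi/3
        for z in(40,45,50,55): P.append(circ(r,z,21*np.cos(a),21*np.sin(a),n=16))
    return np.vstack(P)+[x,y,0]
def samp(n,P):
    uv=proj(n,P).astype(np.float32);g=cv2.cvtColor(ims[n],cv2.COLOR_BGR2GRAY).astype(np.float32)
    return cv2.remap(g,uv[:,:1],uv[:,1:],cv2.INTER_LINEAR).mean()
for d in range(0,120,5):
    a=np.radians(d);print(d,*[round(samp(n,studs(a,3))-samp(n,studs(a,7)),1) for n in CAM],*[round(samp(n,studs(a,3)),1) for n in CAM])
T=[]
for n in CAM:
    c=proj(n,[x,y,.045])[0].round().astype(int);w=16;f=12
    t=cv2.resize(ims[n][c[1]-w:c[1]+w,c[0]-w:c[0]+w],None,fx=f,fy=f,interpolation=cv2.INTER_CUBIC);T.append(t)
cv2.imwrite("pics/hubz.png",np.hstack(T))
G={n:grads(i,.8) for n,i in ims.items()}
p=D["disc"];print("disc yaw",[(d,round(float(score(G,M["disc"],[p[0],p[1],np.radians(d)])))) for d in range(70,95,2)])
E
python3 s.py
```

```text
0 9.0 1.0 171.2 163.8
5 9.3 3.0 170.0 169.9
10 10.2 5.4 168.1 175.7
15 9.7 7.3 165.1 180.2
20 6.6 7.7 160.9 182.6
25 2.6 7.1 155.7 183.2
30 0.4 6.2 151.5 182.3
35 0.4 5.7 148.7 180.3
40 0.5 5.7 145.2 177.5
45 2.4 5.6 142.6 173.5
50 4.4 4.0 138.1 167.6
55 1.1 0.2 129.4 160.0
60 -8.0 -5.7 117.6 151.2
65 -23.1 -12.1 102.8 142.5
70 -39.3 -16.6 90.3 135.9
75 -49.3 -18.2 84.1 132.3
80 -46.2 -16.8 89.8 131.5
85 -31.6 -12.8 105.0 133.5
90 -11.8 -8.0 125.3 137.2
95 5.6 -3.2 145.4 141.7
100 14.8 0.3 159.4 146.4
105 15.8 1.0 167.4 150.1
110 13.3 0.5 170.9 153.8
115 10.5 0.3 171.7 158.4
disc yaw [(70, 379), (72, 382), (74, 385), (76, 386), (78, 387), (80, 387), (82, 387), (84, 386), (86, 386), (88, 384), (90, 381), (92, 378), (94, 375)]
```

View pics/hubz.png

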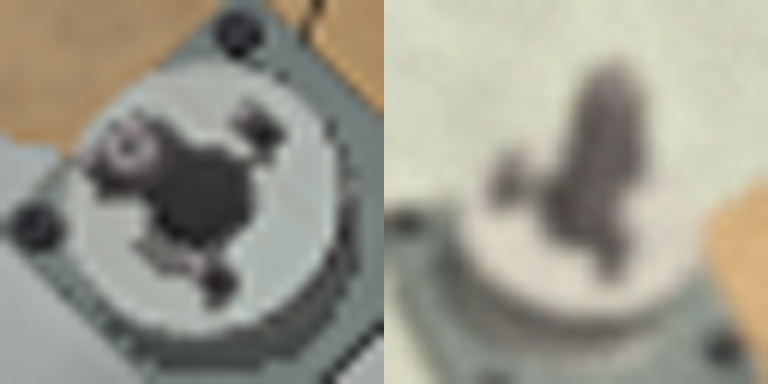

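The zoomed hub shows studs at top-crop pixels (258,130), (215,280) and (110,165), and the dark-pixel fit puts the stud yaw at about 76°. The disc is at about 81°, so it needs a turn of about -5.5°. Next I'll write the planner and work out the tyre height for clearance.

```bash
cat > plan.py <<'E'
import numpy as np,sys
# plan(cur,wps): cur/wps = x,y,z(mm),yaw(deg); turns spread over the rows, shift in tool axes of each leg (turn first)
def plan(cur,wps,step=55,turn=10):
    cur=np.array(cur,float)
    for w in wps:
        w=np.array(w,float);d=w-cur;a=np.radians(w[3])
        if abs(d[3])>.05:
            n=int(np.ceil(abs(d[3])/turn));print(f"turn {n} rows dr z {-np.radians(d[3])/n:.4f}")
        L=np.linalg.norm(d[:3])
        if L>.05:
            n=int(np.ceil(L/step));t=np.array([d[0]*np.cos(a)+d[1]*np.sin(a),d[0]*np.sin(a)-d[1]*np.cos(a),-d[2]])/n
            print(f"to {w.round(1)}: {n} rows dp {t.round(2)}")
        cur=w
E
python3 - <<'E'
from h import *
from plan import plan
from scipy.optimize import least_squares
f=lambda X:np.r_[proj("top",X)[0]-[231,262],proj("scene",X)[0]-[317,115]]
r=least_squares(f,[.35,.25,.1]);print("cap",r.x,r.fun)
e=[back("top",uv,.15)[:2].round(3) for uv in((231,192),(300,262),(275,205))];print(e)
plan((281,-586,223,25.6),[(608,97.4,150,34.6),(608,97.4,60,34.6),(608,97.4,13,34.6)])
E
```

```text
cap [0.324916   0.25377146 0.06338186] [-0.32016499 -0.35419686 -0.54438125  0.13571597]
[array([0.499, 0.237]), array([0.319, 0.063]), array([0.464, 0.125])]
turn 1 rows dr z -0.1571
to [608.   97.4 150.   34.6]: 14 rows dp [ 46.95 -26.92   5.21]
to [608.   97.4  60.   34.6]: 2 rows dp [ 0.  0. 45.]
to [608.   97.4  13.   34.6]: 1 rows dp [ 0.  0. 47.]
```

{"name": "step_arm", "arguments": {"moves": [{"dp":[0,0,0],"dr":[0,0,-0.157],"fingers":0},{"dp":[47,-27,5],"dr":[0,0,0],"fingers":0},{"dp":[47,-27,5],"dr":[0,0,0],"fingers":0},{"dp":[47,-27,5],"dr":[0,0,0],"fingers":0},{"dp":[47,-27,5],"dr":[0,0,0],"fingers":0}], "squeeze": 30}}

```text
time_s: 0.72
tool_pos: [0.3747, -0.3887, 0.202]
tool_rot: [-180.0, 0.0, 34.6]
force: [-0.1, -0.4, -0.3]
grip_width: 0.0872
grasp_force: 0.0
```

{"name": "step_arm", "arguments": {"moves": [{"dp":[47,-27,5],"dr":[0,0,0],"fingers":0},{"dp":[47,-27,5],"dr":[0,0,0],"fingers":0},{"dp":[47,-27,5],"dr":[0,0,0],"fingers":0},{"dp":[47,-27,5],"dr":[0,0,0],"fingers":0},{"dp":[47,-27,5],"dr":[0,0,0],"fingers":0}]}}

```text
time_s: 1.35
tool_pos: [0.4913, -0.1444, 0.1772]
tool_rot: [180.0, 0.0, 34.6]
force: [0.3, -0.2, 0.2]
grip_width: 0.0869
grasp_force: 0.0
```

{"name": "step_arm", "arguments": {"moves": [{"dp":[47,-27,5],"dr":[0,0,0],"fingers":0},{"dp":[47,-27,5],"dr":[0,0,0],"fingers":0},{"dp":[47,-27,5],"dr":[0,0,0],"fingers":0},{"dp":[47,-27,5],"dr":[0,0,0],"fingers":0},{"dp":[47,-27,5],"dr":[0,0,0],"fingers":0}]}}

```text
time_s: 1.98
tool_pos: [0.6083, 0.0997, 0.152]
tool_rot: [180.0, 0.0, 34.6]
force: [1.3, -0.5, -0.4]
grip_width: 0.0866
grasp_force: 0.0
```

{"name": "step_arm", "arguments": {"moves": [{"dp":[-1.5,1.7,40],"dr":[0,0,0],"fingers":0},{"dp":[0,0,40],"dr":[0,0,0],"fingers":0},{"dp":[0,0,35],"dr":[0,0,0],"fingers":0},{"dp":[0,0,15],"dr":[0,0,0],"fingers":0},{"dp":[0,0,9],"dr":[0,0,0],"fingers":0}]}}

```text
time_s: 2.6
tool_pos: [0.6076, 0.0963, 0.0131]
tool_rot: [-180.0, 0.0, 34.6]
force: [0.4, 0.5, 0.7]
grip_width: 0.0871
grasp_force: 0.0
```

{"name": "step_arm", "arguments": {"moves": [{"dp":[0,0,0],"fingers":0.25},{"dp":[0,0,0],"fingers":0.35},{"dp":[0,0,0],"fingers":0.5},{"dp":[0,0,0],"fingers":0.5},{"dp":[0,0,0],"fingers":0.5}]}}

```text
validation failed for argument at $.mo...
```

{"name": "step_arm", "arguments": {"moves": [{"dp":[0,0,0],"dr":[0,0,0],"fingers":0.25},{"dp":[0,0,0],"dr":[0,0,0],"fingers":0.35},{"dp":[0,0,0],"dr":[0,0,0],"fingers":0.5},{"dp":[0,0,0],"dr":[0,0,0],"fingers":0.5},{"dp":[0,0,0],"dr":[0,0,0],"fingers":0.5}]}}

```text
time_s: 3.22
tool_pos: [0.6082, 0.0964, 0.0144]
tool_rot: [180.0, -0.1, 34.6]
force: [-1.3, 0.6, 5.3]
grip_width: 0.0588
grasp_force: 30.0
```

{"name": "step_arm", "arguments": {"moves": [{"dp":[0,0,0],"dr":[0,0,0],"fingers":0.5},{"dp":[0,0,-20],"dr":[0,0,0],"fingers":0.5},{"dp":[0,0,-40],"dr":[0,0,0],"fingers":0.5},{"dp":[0,0,-40],"dr":[0,0,0],"fingers":0.5},{"dp":[0,0,-40],"dr":[0,0,0],"fingers":0.5}]}}

```text
time_s: 3.85
tool_pos: [0.607, 0.0962, 0.155]
tool_rot: [-180.0, 0.0, 34.6]
force: [0.5, -0.4, -3.6]
grip_width: 0.0591
grasp_force: 30.0
```

Run:
```python
from plan import plan
plan((607.6,96.3,153,34.6),[(583.8,380.5,153,29)])
```

```text
turn 1 rows dr z 0.0977
to [583.8 380.5 153.   29. ]: 6 rows dp [ 19.49 -43.35  -0.  ]
```

{"name": "step_arm", "arguments": {"moves": [{"dp":[0,0,0],"dr":[0,0,0.098],"fingers":0.5},{"dp":[19.5,-43.4,0],"dr":[0,0,0],"fingers":0.5},{"dp":[19.5,-43.4,0],"dr":[0,0,0],"fingers":0.5},{"dp":[19.5,-43.4,0],"dr":[0,0,0],"fingers":0.5},{"dp":[19.5,-43.4,0],"dr":[0,0,0],"fingers":0.5}]}}

```text
time_s: 4.47
tool_pos: [0.5911, 0.287, 0.1537]
tool_rot: [180.0, 0.0, 29.0]
force: [-0.1, 0.3, -3.8]
grip_width: 0.0588
grasp_force: 30.0
```

{"name": "step_arm", "arguments": {"moves": [{"dp":[19.5,-43.4,0],"dr":[0,0,0],"fingers":0.5},{"dp":[19.5,-43.4,0],"dr":[0,0,0],"fingers":0.5},{"dp":[0,0,0],"dr":[0,0,0],"fingers":0.5},{"dp":[0,0,0],"dr":[0,0,0],"fingers":0.5},{"dp":[0,0,0],"dr":[0,0,0],"fingers":0.5}]}}

```text
time_s: 5.1
tool_pos: [0.5847, 0.3787, 0.1534]
tool_rot: [179.9, 0.0, 28.8]
force: [0.1, 0.5, -3.0]
grip_width: 0.0589
grasp_force: 30.0
```

```bash
cat > look.py <<'E'
import sys
from h import *
from cell import env
# look.py tag x y z f : crops of both cameras about a world point (mm)
tag=sys.argv[1];P=np.array(list(map(float,sys.argv[2:5])))/1e3;w=int(sys.argv[5])
T=[]
for n in CAM:
    im=env.read_camera(n)[:,:,::-1].copy();cv2.imwrite(f"pics/{n}{tag}.png",im)
    c=proj(n,P)[0].round().astype(int);print(n,"crop origin",c-w,"scale",400/(2*w))
    T.append(cv2.resize(im[c[1]-w:c[1]+w,c[0]-w:c[0]+w],(400,400),interpolation=cv2.INTER_CUBIC))
cv2.imwrite(f"pics/look{tag}.png",np.hstack(T))
o=env.get_obs();print(o["tool_pos"].round(4),o["tool_rot"].round(1))
E
python3 look.py 1 584 381 100 32
```

```text
top crop origin [150 133] scale 6.25
scene crop origin [379  80] scale 6.25
[0.5846 0.379  0.1535] [179.9   0.   28.8]
```

View pics/look1.png

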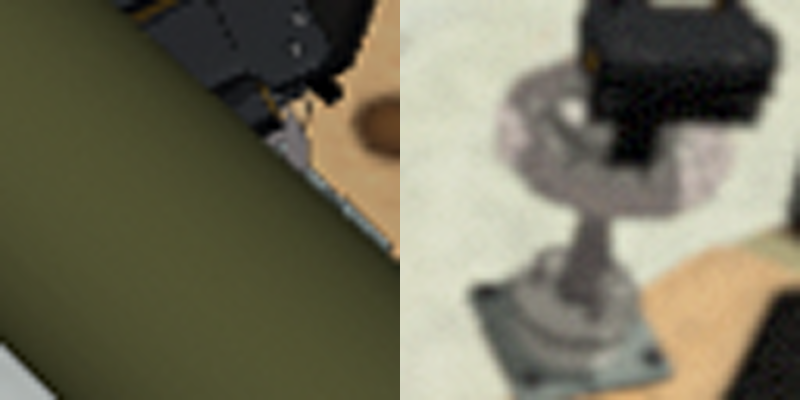

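Only the scene camera sees the disc; the arm blocks the top view. In the right half the rotor ellipse is centred near (615,140) above the hub at (570,300). I'll fit the rotor outline to find any slip within the grasp.

Run:
```python
from h import *
ims={"scene":cv2.imread("pics/scene1.png")}
im0={"scene":cv2.imread("pics/scene0.png")}
D=json.load(open("D.json"))
m=circ(57,4,n=120); m2=np.vstack([circ(57,4,n=120),circ(57,0,n=120)])
for z in(.137,.140):
  for mm in(m,m2):
    p,s=fit(ims,mm,[.5846,.379],[0],z=z);print(z,(p[:2]*1e3).round(1),round(s))
p,s=fit(im0,m,D["disc"][:2],[0]);print("disc0 scene",(p[:2]*1e3).round(1))
hm=M["hub"]
p,s=fit(im0,rect(86,86,9),D["hub"][:2],[D["hub"][2]]);print("hub0 scene foot",(p[:2]*1e3).round(1))
p,s=fit(im0,circ(33,36),D["hub"][:2],[0]);print("hub0 scene flange",(p[:2]*1e3).round(1))
t0={"top":cv2.imread("pics/top0.png")}
p,s=fit(t0,rect(86,86,9),D["hub"][:2],[D["hub"][2]]);print("top foot",(p[:2]*1e3).round(1))
p,s=fit(t0,circ(33,36),D["hub"][:2],[0]);print("top flange",(p[:2]*1e3).round(1))
p,s=fit(t0,m,D["disc"][:2],[0]);print("disc0 top",(p[:2]*1e3).round(1))
```

```text
0.137 [583.5 378.3] 187
0.137 [583.1 380.9] 186
0.14 [584.1 375.2] 187
0.14 [583.8 377.6] 185
disc0 scene [606.6  97.5]
hub0 scene foot [585.3 375.8]
hub0 scene flange [582.8 380.2]
top foot [583.3 380.1]
top flange [584.9 382.6]
disc0 top [608.8  98. ]
```

{"name": "step_arm", "arguments": {"moves": [{"dp":[-0.8,-1.8,0],"dr":[0,0,0],"fingers":0.5},{"dp":[0,0,20],"dr":[0,0,0],"fingers":0.5},{"dp":[0,0,20],"dr":[0,0,0],"fingers":0.5},{"dp":[0,0,10],"dr":[0,0,0],"fingers":0.5},{"dp":[0,0,10],"dr":[0,0,0],"fingers":0.5}]}}

```text
time_s: 5.82
tool_pos: [0.5819, 0.3818, 0.0922]
tool_rot: [180.0, 0.1, 29.0]
force: [0.7, 0.3, -3.3]
grip_width: 0.0591
grasp_force: 30.0
```

{"name": "step_arm", "arguments": {"moves": [{"dp":[0,0,10],"dr":[0,0,0],"fingers":0.5},{"dp":[0,0,5],"dr":[0,0,0],"fingers":0.5},{"dp":[0,0,3],"dr":[0,0,0],"fingers":0.5},{"dp":[0,0,2],"dr":[0,0,0],"fingers":0.5},{"dp":[0,0,2],"dr":[0,0,0],"fingers":0.5}]}}

```text
time_s: 6.45
tool_pos: [0.5824, 0.3821, 0.0718]
tool_rot: [180.0, -0.0, 29.0]
force: [0.4, 0.5, -2.6]
grip_width: 0.059
grasp_force: 30.0
```

{"name": "step_arm", "arguments": {"moves": [{"dp":[0,1.2,0],"dr":[0,0,0],"fingers":0.5},{"dp":[0,0,1],"dr":[0,0,0],"fingers":0.5},{"dp":[0,0,1],"dr":[0,0,0],"fingers":0.5},{"dp":[0,0,1],"dr":[0,0,0],"fingers":0.5},{"dp":[0,0,0],"dr":[0,0,0],"fingers":0.5}]}}

```text
time_s: 7.08
tool_pos: [0.5827, 0.3809, 0.0683]
tool_rot: [180.0, 0.0, 29.0]
force: [0.1, 0.4, -3.2]
grip_width: 0.0588
grasp_force: 30.0
```

{"name": "step_arm", "arguments": {"moves": [{"dp":[0,0,1],"dr":[0,0,0],"fingers":0.5},{"dp":[0,0,1],"dr":[0,0,0],"fingers":0.5},{"dp":[0,0,1],"dr":[0,0,0],"fingers":0.5},{"dp":[0,0,0],"dr":[0,0,0],"fingers":0.5},{"dp":[0,0,0],"dr":[0,0,0],"fingers":0.5}]}}

```text
time_s: 7.7
tool_pos: [0.5828, 0.3809, 0.0655]
tool_rot: [180.0, 0.0, 29.0]
force: [-0.2, 0.2, -3.3]
grip_width: 0.0585
grasp_force: 30.0
```

{"name": "step_arm", "arguments": {"moves": [{"dp":[0,0,2],"dr":[0,0,0],"fingers":0.5},{"dp":[0,0,2],"dr":[0,0,0],"fingers":0.5},{"dp":[0,0,2],"dr":[0,0,0],"fingers":0.5},{"dp":[0,0,2],"dr":[0,0,0],"fingers":0.5},{"dp":[0,0,2],"dr":[0,0,0],"fingers":0.5}]}}

```text
time_s: 8.32
tool_pos: [0.5828, 0.3808, 0.0553]
tool_rot: [180.0, 0.0, 29.0]
force: [-0.4, -0.5, -2.8]
grip_width: 0.059
grasp_force: 30.0
```

{"name": "step_arm", "arguments": {"moves": [{"dp":[0,0,2],"dr":[0,0,0],"fingers":0.5},{"dp":[0,0,1],"dr":[0,0,0],"fingers":0.5},{"dp":[0,0,1],"dr":[0,0,0],"fingers":0.5},{"dp":[0,0,1],"dr":[0,0,0],"fingers":0.5},{"dp":[0,0,1],"dr":[0,0,0],"fingers":0.5}]}}

```text
time_s: 8.95
tool_pos: [0.5828, 0.3809, 0.0505]
tool_rot: [180.0, -0.0, 29.0]
force: [-2.1, -2.1, 5.4]
grip_width: 0.0587
grasp_force: 30.0
```

{"name": "step_arm", "arguments": {"moves": [{"dp":[0,0,0.5],"dr":[0,0,0],"fingers":0.5},{"dp":[0,0,0],"dr":[0,0,0],"fingers":0.25},{"dp":[0,0,0],"dr":[0,0,0],"fingers":0.15},{"dp":[0,0,0],"dr":[0,0,0],"fingers":0.05},{"dp":[0,0,0],"dr":[0,0,0],"fingers":0}]}}

```text
time_s: 9.57
tool_pos: [0.5828, 0.381, 0.0489]
tool_rot: [-180.0, -0.0, 29.0]
force: [-0.8, -0.5, -0.1]
grip_width: 0.0835
grasp_force: 0.0
```

{"name": "step_arm", "arguments": {"moves": [{"dp":[0,0,-15],"dr":[0,0,0],"fingers":0},{"dp":[0,0,-35],"dr":[0,0,0],"fingers":0},{"dp":[0,0,-50],"dr":[0,0,0],"fingers":0},{"dp":[0,0,-50],"dr":[0,0,0],"fingers":0},{"dp":[0,0,0],"dr":[0,0,0],"fingers":0}]}}

```text
time_s: 10.2
tool_pos: [0.5847, 0.3834, 0.2061]
tool_rot: [-179.9, -0.6, 29.0]
force: [0.3, -0.3, -0.2]
grip_width: 0.087
grasp_force: 0.0
```

Run:
```python
from plan import plan
plan((582.8,380.9,200,29),[(543,-255.5,150,29)])
from h import *
ims={n:cv2.imread(f"pics/{n}0.png") for n in CAM}
D=json.load(open("D.json"))
for cs in(("top",),("scene",),("top","scene")):
    G={n:grads(ims[n],.8) for n in cs}
    b=max((score(G,M["collar"],[x/1e3,y/1e3,0]),x,y) for x in range(536,552) for y in range(-264,-245));print(cs,b)
```

```text
to [ 543.  -255.5  150.    29. ]: 12 rows dp [-28.61  44.78   4.17]
('top',) (np.float32(222.61748), 545, -256)
('scene',) (np.float32(209.05724), 542, -256)
('top', 'scene') (np.float32(419.4947), 543, -256)
```

{"name": "step_arm", "arguments": {"moves": [{"dp":[-28.6,44.8,4],"dr":[0,0,0],"fingers":0},{"dp":[-28.6,44.8,4],"dr":[0,0,0],"fingers":0},{"dp":[-28.6,44.8,4],"dr":[0,0,0],"fingers":0},{"dp":[-28.6,44.8,4],"dr":[0,0,0],"fingers":0},{"dp":[-28.6,44.8,4],"dr":[0,0,0],"fingers":0}]}}

```text
time_s: 10.82
tool_pos: [0.5658, 0.1139, 0.179]
tool_rot: [180.0, -0.0, 29.0]
force: [0.3, -0.5, -1.2]
grip_width: 0.0872
grasp_force: 0.0
```

{"name": "step_arm", "arguments": {"moves": [{"dp":[-28.6,44.8,4],"dr":[0,0,0],"fingers":0},{"dp":[-28.6,44.8,4],"dr":[0,0,0],"fingers":0},{"dp":[-28.6,44.8,4],"dr":[0,0,0],"fingers":0},{"dp":[-28.6,44.8,4],"dr":[0,0,0],"fingers":0},{"dp":[-28.6,44.8,4],"dr":[0,0,0],"fingers":0}]}}

```text
time_s: 11.45
tool_pos: [0.5493, -0.1511, 0.1592]
tool_rot: [180.0, -0.0, 29.0]
force: [0.4, 0.0, 0.1]
grip_width: 0.0869
grasp_force: 0.0
```

{"name": "step_arm", "arguments": {"moves": [{"dp":[-28.6,44.8,4],"dr":[0,0,0],"fingers":0},{"dp":[-28.6,44.8,4],"dr":[0,0,0],"fingers":0},{"dp":[0,0,0],"dr":[0,0,0],"fingers":0},{"dp":[0,0,0],"dr":[0,0,0],"fingers":0},{"dp":[0,0,0],"dr":[0,0,0],"fingers":0}]}}

```text
time_s: 12.08
tool_pos: [0.5436, -0.2536, 0.1513]
tool_rot: [-180.0, -0.0, 29.1]
force: [-1.6, -0.1, 0.1]
grip_width: 0.0875
grasp_force: 0.0
```

```bash
python3 look.py 2 584 381 45 28
python3 - <<'E'
from h import *
ims={n:cv2.imread(f"pics/{n}2.png") for n in CAM}
for cs in(("top",),("scene",),("top","scene")):
  for z in(.036,.045):
    p,s=fit({n:ims[n] for n in cs},np.vstack([circ(57,4,n=120),circ(30,24)]),[.584,.381],[0],z=z);print(cs,z,(p[:2]*1e3).round(1),round(s))
E
```

```text
top crop origin [160 142] scale 7.142857142857143
scene crop origin [380  96] scale 7.142857142857143
[ 0.5436 -0.254   0.1514] [180.   -0.   29.1]
('top',) 0.036 [582.5 382.1] 159
('top',) 0.045 [580.3 379.5] 157
('scene',) 0.036 [581.8 379.1] 175
('scene',) 0.045 [583.8 370.2] 173
('top', 'scene') 0.036 [582.4 381.7] 329
('top', 'scene') 0.045 [582.3 374.2] 301
```

View pics/look2.png

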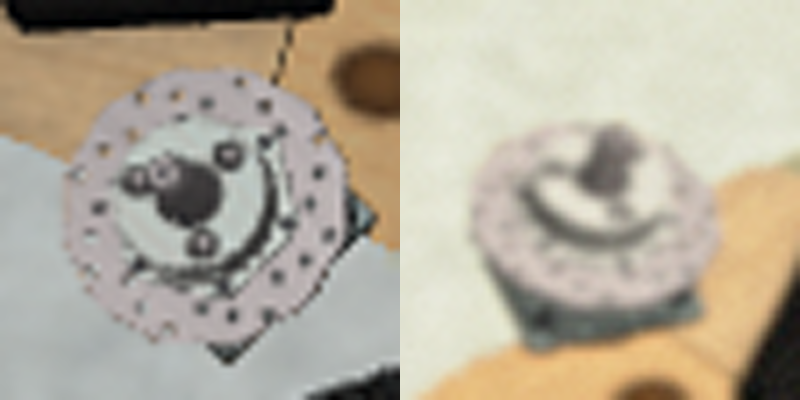

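The disc is home and level: the studs show through its holes at top-crop pixels (230,153), (203,243) and (137,180), and the joint fit is best at z = 36 mm, centred at (582.4, 381.7). Next is the collar.

{"name": "step_arm", "arguments": {"moves": [{"dp":[-1.2,1.6,40],"dr":[0,0,0],"fingers":0},{"dp":[0,0,40],"dr":[0,0,0],"fingers":0},{"dp":[0,0,40],"dr":[0,0,0],"fingers":0},{"dp":[0,0,18],"dr":[0,0,0],"fingers":0.2},{"dp":[0,0,8],"dr":[0,0,0],"fingers":0.3}]}}

```text
time_s: 12.8
tool_pos: [0.5429, -0.2571, 0.0047]
tool_rot: [-180.0, 0.0, 29.0]
force: [-1.3, -0.5, -0.3]
grip_width: 0.074
grasp_force: 0.0
```

{"name": "step_arm", "arguments": {"moves": [{"dp":[0,0,0],"dr":[0,0,0],"fingers":0.45},{"dp":[0,0,0],"dr":[0,0,0],"fingers":0.6},{"dp":[0,0,0],"dr":[0,0,0],"fingers":0.7},{"dp":[0,0,0],"dr":[0,0,0],"fingers":0.7},{"dp":[0,0,0],"dr":[0,0,0],"fingers":0.7}], "squeeze": 20}}

```text
time_s: 13.42
tool_pos: [0.5433, -0.258, 0.006]
tool_rot: [179.9, -0.0, 29.0]
force: [-1.1, 0.1, 5.1]
grip_width: 0.0392
grasp_force: 20.0
```

{"name": "step_arm", "arguments": {"moves": [{"dp":[0,0,-20],"dr":[0,0,0],"fingers":0.7},{"dp":[0,0,-40],"dr":[0,0,0],"fingers":0.7},{"dp":[0,0,-40],"dr":[0,0,0],"fingers":0.7},{"dp":[0,0,-40],"dr":[0,0,0],"fingers":0.7},{"dp":[0,0,0],"dr":[0,0,0],"fingers":0.7}]}}

```text
time_s: 14.05
tool_pos: [0.5453, -0.2585, 0.1501]
tool_rot: [179.6, -0.3, 29.0]
force: [0.5, -0.2, -0.8]
grip_width: 0.0392
grasp_force: 20.0
```

```bash
python3 look.py 3 543 -256 130 28; python3 -c "
from plan import plan
plan((543.3,-255.8,145,29),[(583,381.2,145,29)])"
```

```text
top crop origin [394 145] scale 7.142857142857143
scene crop origin [250 244] scale 7.142857142857143
[ 0.5426 -0.2577  0.1456] [180.  -0.  29.]
to [583.  381.2 145.   29. ]: 12 rows dp [ 28.63 -44.82  -0.  ]
```

View pics/look3.png

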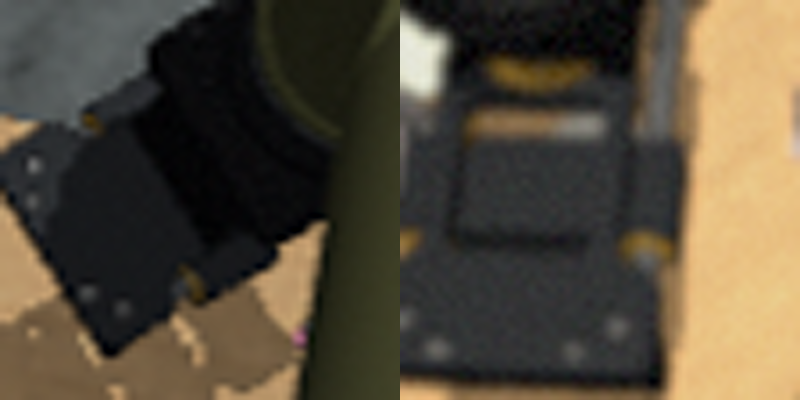

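The gripper hides the collar in both views. The opening of 39 mm means it is gripped across its diameter, so I'll carry it to the hub.

{"name": "step_arm", "arguments": {"moves": [{"dp":[28.6,-45,0],"dr":[0,0,0],"fingers":0.7},{"dp":[28.6,-45,0],"dr":[0,0,0],"fingers":0.7},{"dp":[28.6,-45,0],"dr":[0,0,0],"fingers":0.7},{"dp":[28.6,-45,0],"dr":[0,0,0],"fingers":0.7},{"dp":[28.6,-45,0],"dr":[0,0,0],"fingers":0.7}]}}

```text
time_s: 14.78
tool_pos: [0.5575, 0.01, 0.1435]
tool_rot: [-179.9, 0.1, 29.0]
force: [0.9, -0.1, -0.2]
grip_width: 0.039
grasp_force: 20.0
```

{"name": "step_arm", "arguments": {"moves": [{"dp":[28.6,-45,0],"dr":[0,0,0],"fingers":0.7},{"dp":[28.6,-45,0],"dr":[0,0,0],"fingers":0.7},{"dp":[28.6,-45,0],"dr":[0,0,0],"fingers":0.7},{"dp":[28.6,-45,0],"dr":[0,0,0],"fingers":0.7},{"dp":[28.6,-45,0],"dr":[0,0,0],"fingers":0.7}]}}

```text
time_s: 15.4
tool_pos: [0.5739, 0.2755, 0.1432]
tool_rot: [-180.0, 0.2, 29.0]
force: [0.5, -0.2, -1.9]
grip_width: 0.0391
grasp_force: 20.0
```

{"name": "step_arm", "arguments": {"moves": [{"dp":[28.6,-45,0],"dr":[0,0,0],"fingers":0.7},{"dp":[28.6,-45,0],"dr":[0,0,0],"fingers":0.7},{"dp":[0,0,0],"dr":[0,0,0],"fingers":0.7},{"dp":[0,0,0],"dr":[0,0,0],"fingers":0.7},{"dp":[0,0,0],"dr":[0,0,0],"fingers":0.7}]}}

```text
time_s: 16.02
tool_pos: [0.582, 0.3786, 0.1442]
tool_rot: [179.9, 0.1, 28.8]
force: [0.2, -0.1, -0.4]
grip_width: 0.0396
grasp_force: 20.0
```

{"name": "step_arm", "arguments": {"moves": [{"dp":[0,0,0],"dr":[0,0,0],"fingers":0.7},{"dp":[0,0,15],"dr":[0,0,0],"fingers":0.7},{"dp":[0,0,15],"dr":[0,0,0],"fingers":0.7},{"dp":[0,0,10],"dr":[0,0,0],"fingers":0.7},{"dp":[0,0,0],"dr":[0,0,0],"fingers":0.7}]}}

```text
time_s: 16.65
tool_pos: [0.5806, 0.3804, 0.1033]
tool_rot: [180.0, 0.2, 29.0]
force: [-0.1, -0.5, -1.0]
grip_width: 0.039
grasp_force: 20.0
```

{"name": "step_arm", "arguments": {"moves": [{"dp":[1.3,-0.2,0],"dr":[0,0,0],"fingers":0.7},{"dp":[0,0,4],"dr":[0,0,0],"fingers":0.7},{"dp":[0,0,4],"dr":[0,0,0],"fingers":0.7},{"dp":[0,0,4],"dr":[0,0,0],"fingers":0.7},{"dp":[0,0,4],"dr":[0,0,0],"fingers":0.7}]}}

```text
time_s: 17.27
tool_pos: [0.5824, 0.3817, 0.0886]
tool_rot: [180.0, 0.0, 29.0]
force: [0.2, 0.2, -0.4]
grip_width: 0.0394
grasp_force: 20.0
```

{"name": "step_arm", "arguments": {"moves": [{"dp":[0,0,4],"dr":[0,0,0],"fingers":0.7},{"dp":[0,0,4],"dr":[0,0,0],"fingers":0.7},{"dp":[0,0,4],"dr":[0,0,0],"fingers":0.7},{"dp":[0,0,4],"dr":[0,0,0],"fingers":0.7},{"dp":[0,0,1],"dr":[0,0,0],"fingers":0.7}]}}

```text
time_s: 17.9
tool_pos: [0.5822, 0.3817, 0.0716]
tool_rot: [180.0, 0.0, 29.0]
force: [-0.3, -0.5, -1.2]
grip_width: 0.0395
grasp_force: 20.0
```

{"name": "step_arm", "arguments": {"moves": [{"dp":[0,0,1],"dr":[0,0,0],"fingers":0.7},{"dp":[0,0,1],"dr":[0,0,0],"fingers":0.7},{"dp":[0,0,1],"dr":[0,0,0],"fingers":0.7},{"dp":[0,0,1],"dr":[0,0,0],"fingers":0.7},{"dp":[0,0,0],"dr":[0,0,0],"fingers":0.7}]}}

```text
time_s: 18.52
tool_pos: [0.5823, 0.3818, 0.0679]
tool_rot: [180.0, 0.0, 29.0]
force: [0.5, -0.2, -1.1]
grip_width: 0.0393
grasp_force: 20.0
```

Nearly down; I'll lower slowly until it touches, release and rise.

{"name": "step_arm", "arguments": {"moves": [{"dp":[0,0,0.7],"dr":[0,0,0],"fingers":0.7},{"dp":[0,0,0.7],"dr":[0,0,0],"fingers":0.7},{"dp":[0,0,0.5],"dr":[0,0,0],"fingers":0.7},{"dp":[0,0,0.3],"dr":[0,0,0],"fingers":0.7},{"dp":[0,0,0],"dr":[0,0,0],"fingers":0.7}]}}

```text
time_s: 19.15
tool_pos: [0.5824, 0.3818, 0.0661]
tool_rot: [180.0, 0.0, 29.0]
force: [-0.8, -1.1, 1.0]
grip_width: 0.0395
grasp_force: 20.0
```

{"name": "step_arm", "arguments": {"moves": [{"dp":[0,0,0],"dr":[0,0,0],"fingers":0.5},{"dp":[0,0,0],"dr":[0,0,0],"fingers":0.4},{"dp":[0,0,0],"dr":[0,0,0],"fingers":0.3},{"dp":[0,0,0],"dr":[0,0,0],"fingers":0.2},{"dp":[0,0,0],"dr":[0,0,0],"fingers":0.2}]}}

```text
time_s: 19.77
tool_pos: [0.5824, 0.3818, 0.0658]
tool_rot: [180.0, 0.0, 29.0]
force: [0.2, 0.8, 0.6]
grip_width: 0.0677
grasp_force: 0.0
```

{"name": "step_arm", "arguments": {"moves": [{"dp":[0,0,-10],"dr":[0,0,0],"fingers":0.2},{"dp":[0,0,-30],"dr":[0,0,0],"fingers":0.1},{"dp":[0,0,-40],"dr":[0,0,0],"fingers":0},{"dp":[0,0,-20],"dr":[0,0,0],"fingers":0},{"dp":[0,0,0],"dr":[0,0,0],"fingers":0}]}}

```text
time_s: 20.4
tool_pos: [0.5831, 0.3826, 0.1678]
tool_rot: [-180.0, -0.2, 29.0]
force: [0.2, -0.8, -0.5]
grip_width: 0.0863
grasp_force: 0.0
```

Run:
```python
from plan import plan
from cell import env
o=env.get_obs();c=[*(o["tool_pos"]*1e3),o["tool_rot"][2]];print(c)
plan(c,[(621.5,233,150,29)])
```

```text
[np.float64(583.137614564291), np.float64(382.61774760916614), np.float64(167.79817068291715), np.float64(28.979555079212133)]
to [621.5 233.  150.   29. ]: 3 rows dp [-12.99  49.82   5.93]
```

{"name": "step_arm", "arguments": {"moves": [{"dp":[-13,49.8,6],"dr":[0,0,0],"fingers":0},{"dp":[-13,49.8,6],"dr":[0,0,0],"fingers":0},{"dp":[-13,49.8,6],"dr":[0,0,0],"fingers":0},{"dp":[0,0,0],"dr":[0,0,0],"fingers":0},{"dp":[0,0,40],"dr":[0,0,0],"fingers":0}]}}

```text
time_s: 21.02
tool_pos: [0.6224, 0.2329, 0.1091]
tool_rot: [180.0, -0.3, 28.9]
force: [0.5, 0.2, -0.1]
grip_width: 0.0871
grasp_force: 0.0
```

```bash
python3 look.py 4 584 381 60 28
python3 - <<'E'
from h import *
ims={n:cv2.imread(f"pics/{n}4.png") for n in CAM}
p,s=fit(ims,M["collar"],[.583,.381],[0],z=.06);print((p[:2]*1e3).round(1),round(s))
E
```

```text
top crop origin [158 141] scale 7.142857142857143
scene crop origin [380  93] scale 7.142857142857143
[0.6167 0.2312 0.1021] [-179.9    0.6   29. ]
[603.8 361.4] 341
```

View pics/look4.png

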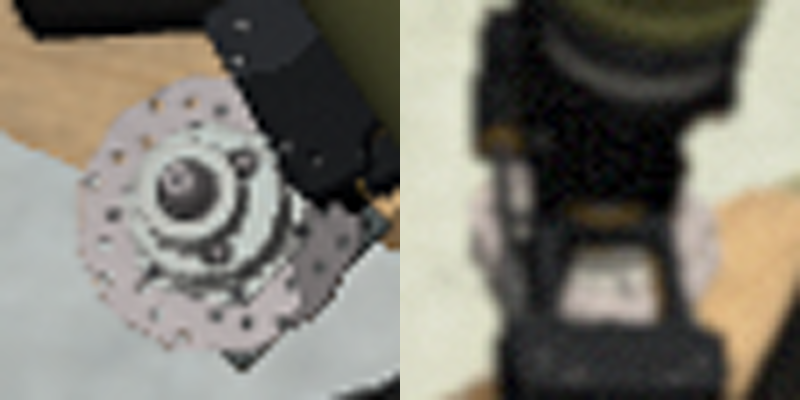

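The collar sits over the axle: ring centre about (190,195) in the top crop, concentric with the boss. On to the bearing.

{"name": "step_arm", "arguments": {"moves": [{"dp":[0,0,30],"dr":[0,0,0],"fingers":0},{"dp":[0,0,20],"dr":[0,0,0],"fingers":0},{"dp":[0,0,10],"dr":[0,0,0],"fingers":0},{"dp":[0,0,0],"dr":[0,0,0],"fingers":0},{"dp":[0,0,0],"dr":[0,0,0],"fingers":0}]}}

```text
time_s: 21.75
tool_pos: [0.6213, 0.2327, 0.0489]
tool_rot: [180.0, -0.1, 29.0]
force: [-0.3, 0.0, 0.4]
grip_width: 0.087
grasp_force: 0.0
```

{"name": "step_arm", "arguments": {"moves": [{"dp":[0,0,20],"dr":[0,0,0],"fingers":0.1},{"dp":[0,0,15],"dr":[0,0,0],"fingers":0.2},{"dp":[0,0,9.5],"dr":[0,0,0],"fingers":0.3},{"dp":[0,0,0],"dr":[0,0,0],"fingers":0.4},{"dp":[0,0,0],"dr":[0,0,0],"fingers":0.5}]}}

```text
time_s: 22.38
tool_pos: [0.6207, 0.2324, 0.0035]
tool_rot: [-180.0, -0.0, 29.0]
force: [0.2, 0.4, 0.0]
grip_width: 0.0499
grasp_force: 0.0
```

{"name": "step_arm", "arguments": {"moves": [{"dp":[0,0,0],"dr":[0,0,0],"fingers":0.7},{"dp":[0,0,0],"dr":[0,0,0],"fingers":0.7},{"dp":[0,0,0],"dr":[0,0,0],"fingers":0.7},{"dp":[0,0,-20],"dr":[0,0,0],"fingers":0.7},{"dp":[0,0,-40],"dr":[0,0,0],"fingers":0.7}]}}

```text
time_s: 23.0
tool_pos: [0.6194, 0.2315, 0.0631]
tool_rot: [-180.0, 0.2, 29.0]
force: [0.1, -0.6, 0.3]
grip_width: 0.0408
grasp_force: 20.0
```

{"name": "step_arm", "arguments": {"moves": [{"dp":[0,0,-40],"dr":[0,0,0],"fingers":0.7},{"dp":[0,0,0],"dr":[0,0,0],"fingers":0.7},{"dp":[0,0,0],"dr":[0,0,0],"fingers":0.7},{"dp":[0,0,0],"dr":[0,0,0],"fingers":0.7},{"dp":[0,0,0],"dr":[0,0,0],"fingers":0.7}]}}

```text
time_s: 23.62
tool_pos: [0.62, 0.2319, 0.1021]
tool_rot: [-180.0, 0.1, 29.0]
force: [-0.2, -0.4, 0.5]
grip_width: 0.0409
grasp_force: 20.0
```

Run:
```python
from plan import plan
from cell import env
o=env.get_obs();c=[*(o["tool_pos"]*1e3),o["tool_rot"][2]];print(c)
plan(c,[(453,24,105,29)],step=50)
```

```text
[np.float64(619.9909880490468), np.float64(231.92283489200267), np.float64(102.14401884733685), np.float64(28.98506862926846)]
to [453.  24. 105.  29.]: 6 rows dp [-41.14  16.82  -0.48]
```

The gripper body would come near the tyre at this yaw, so I'll rise first and turn +90° before going to the bin.

{"name": "step_arm", "arguments": {"moves": [{"dp":[0,0,-50],"dr":[0,0,0],"fingers":0.7},{"dp":[0,0,-10],"dr":[0,0,-0.175],"fingers":0.7},{"dp":[0,0,0],"dr":[0,0,-0.175],"fingers":0.7},{"dp":[0,0,0],"dr":[0,0,-0.175],"fingers":0.7},{"dp":[0,0,0],"dr":[0,0,-0.175],"fingers":0.7}]}}

```text
time_s: 24.25
tool_pos: [0.6204, 0.2321, 0.1626]
tool_rot: [-179.9, 0.0, 69.4]
force: [-0.4, -0.4, -1.0]
grip_width: 0.0411
grasp_force: 20.0
```

{"name": "step_arm", "arguments": {"moves": [{"dp":[0,0,0],"dr":[0,0,-0.175],"fingers":0.7},{"dp":[0,0,0],"dr":[0,0,-0.175],"fingers":0.7},{"dp":[0,0,0],"dr":[0,0,-0.175],"fingers":0.7},{"dp":[0,0,0],"dr":[0,0,-0.175],"fingers":0.7},{"dp":[0,0,0],"dr":[0,0,-0.17],"fingers":0.7}]}}

```text
time_s: 24.88
tool_pos: [0.6204, 0.2321, 0.1626]
tool_rot: [-179.9, -0.0, 119.3]
force: [-0.1, 0.4, -1.1]
grip_width: 0.0413
grasp_force: 20.0
```

Run:
```python
from plan import plan
from cell import env
o=env.get_obs();c=[*(o["tool_pos"]*1e3),o["tool_rot"][2]];print(c)
plan(c,[(453,24,c[2],c[3])],step=55)
```

```text
[np.float64(620.3865185913885), np.float64(232.07165137377618), np.float64(162.5802992859993), np.float64(119.26004725600116)]
to [453.   24.  162.6 119.3]: 5 rows dp [-19.94 -49.55  -0.  ]
```

{"name": "step_arm", "arguments": {"moves": [{"dp":[-20,-49.5,0],"dr":[0,0,0],"fingers":0.7},{"dp":[-20,-49.5,0],"dr":[0,0,0],"fingers":0.7},{"dp":[-20,-49.5,0],"dr":[0,0,0],"fingers":0.7},{"dp":[-20,-49.5,0],"dr":[0,0,0],"fingers":0.7},{"dp":[-20,-49.5,0],"dr":[0,0,0],"fingers":0.7}]}}

```text
time_s: 25.5
tool_pos: [0.451, 0.0238, 0.1625]
tool_rot: [-180.0, -0.1, 118.9]
force: [0.3, -0.4, 0.0]
grip_width: 0.0411
grasp_force: 20.0
```

{"name": "step_arm", "arguments": {"moves": [{"dp":[0,0,0],"dr":[0,0,0],"fingers":0.7},{"dp":[0,0,40],"dr":[0,0,0],"fingers":0.7},{"dp":[0,0,40],"dr":[0,0,0],"fingers":0.7},{"dp":[0,0,20],"dr":[0,0,0],"fingers":0.7},{"dp":[0,0,0],"dr":[0,0,0],"fingers":0.7}]}}

```text
time_s: 26.12
tool_pos: [0.4513, 0.0267, 0.0619]
tool_rot: [-179.9, -0.3, 119.1]
force: [-0.2, 0.3, -0.5]
grip_width: 0.041
grasp_force: 20.0
```

{"name": "step_arm", "arguments": {"moves": [{"dp":[0,0,20],"dr":[0,0,0],"fingers":0.7},{"dp":[0,0,15],"dr":[0,0,0],"fingers":0.7},{"dp":[0,0,8],"dr":[0,0,0],"fingers":0.7},{"dp":[0,0,5],"dr":[0,0,0],"fingers":0.7},{"dp":[0,0,0],"dr":[0,0,0],"fingers":0.7}]}}

```text
time_s: 26.75
tool_pos: [0.4527, 0.0251, 0.0156]
tool_rot: [180.0, 0.0, 118.9]
force: [0.7, -0.3, -1.1]
grip_width: 0.0411
grasp_force: 20.0
```

{"name": "step_arm", "arguments": {"moves": [{"dp":[0,0,0],"dr":[0,0,0],"fingers":0.4},{"dp":[0,0,0],"dr":[0,0,0],"fingers":0.4},{"dp":[0,0,0],"dr":[0,0,0],"fingers":0.4},{"dp":[0,0,-30],"dr":[0,0,0],"fingers":0.4},{"dp":[0,0,-50],"dr":[0,0,0],"fingers":0.3}]}}

```text
time_s: 27.38
tool_pos: [0.4511, 0.0252, 0.0952]
tool_rot: [-179.9, -0.2, 119.0]
force: [0.9, -1.8, 0.4]
grip_width: 0.0563
grasp_force: 0.0
```

{"name": "step_arm", "arguments": {"moves": [{"dp":[0,0,-40],"dr":[0,0,0],"fingers":0.2},{"dp":[0,0,0],"dr":[0,0,0],"fingers":0.2},{"dp":[0,0,0],"dr":[0,0,0],"fingers":0.2},{"dp":[0,0,0],"dr":[0,0,0],"fingers":0.2},{"dp":[0,0,0],"dr":[0,0,0],"fingers":0.2}]}}

```text
time_s: 28.0
tool_pos: [0.4517, 0.0252, 0.1344]
tool_rot: [-179.9, -0.1, 119.0]
force: [0.4, -0.6, 0.5]
grip_width: 0.0699
grasp_force: 0.0
```

Run:
```python
from plan import plan
from cell import env
o=env.get_obs();c=[*(o["tool_pos"]*1e3),o["tool_rot"][2]];print(c)
for y in(30.5,120.5):plan(c,[(561.6,-148.8,100,y)],step=55)
```

```text
[np.float64(451.7079510870837), np.float64(25.200667514765268), np.float64(134.41124584505133), np.float64(118.95917192036015)]
turn 9 rows dr z 0.1715
to [ 561.6 -148.8  100.    30.5]: 4 rows dp [ 1.59 51.42  8.6 ]
turn 1 rows dr z -0.0269
to [ 561.6 -148.8  100.   120.5]: 4 rows dp [-51.42   1.59   8.6 ]
```

{"name": "step_arm", "arguments": {"moves": [{"dp":[0,0,0],"dr":[0,0,-0.036],"fingers":0.1},{"dp":[-51.4,2,8.6],"dr":[0,0,0],"fingers":0.1},{"dp":[-51.4,2,8.6],"dr":[0,0,0],"fingers":0.1},{"dp":[-51.4,2,8.6],"dr":[0,0,0],"fingers":0.1},{"dp":[-51.4,2,8.6],"dr":[0,0,0],"fingers":0.1}]}}

```text
time_s: 28.62
tool_pos: [0.5659, -0.1486, 0.0998]
tool_rot: [-180.0, -0.1, 121.1]
force: [0.2, -0.5, 1.0]
grip_width: 0.0778
grasp_force: 0.0
```

{"name": "step_arm", "arguments": {"moves": [{"dp":[0,0,0],"dr":[0,0,0],"fingers":0.1},{"dp":[0,0,30],"dr":[0,0,0],"fingers":0.1},{"dp":[0,0,30],"dr":[0,0,0],"fingers":0.1},{"dp":[0,0,10],"dr":[0,0,0],"fingers":0.1},{"dp":[0,0,0],"dr":[0,0,0],"fingers":0.1}]}}

```text
time_s: 29.25
tool_pos: [0.5648, -0.1464, 0.0308]
tool_rot: [-180.0, -0.1, 121.1]
force: [0.6, 0.2, 0.6]
grip_width: 0.0787
grasp_force: 0.0
```

Run:
```python
from plan import plan
from cell import env
o=env.get_obs();c=[*(o["tool_pos"]*1e3),o["tool_rot"][2]];print(c)
plan(c,[(561.6,-148.8,c[2],c[3])],step=55)
```

```text
[np.float64(564.8235292247804), np.float64(-146.39880512183157), np.float64(30.84656474992519), np.float64(121.06929590725359)]
to [ 561.6 -148.8   30.8  121.1]: 1 rows dp [-0.39 -4.   -0.  ]
```

{"name": "step_arm", "arguments": {"moves": [{"dp":[-0.4,-4,0],"dr":[0,0,0],"fingers":0.1},{"dp":[0,0,15],"dr":[0,0,0],"fingers":0.1},{"dp":[0,0,8],"dr":[0,0,0],"fingers":0.2},{"dp":[0,0,4],"dr":[0,0,0],"fingers":0.25},{"dp":[0,0,0],"dr":[0,0,0],"fingers":0.3}]}}

```text
time_s: 29.88
tool_pos: [0.5618, -0.1493, 0.0035]
tool_rot: [-180.0, -0.0, 121.0]
force: [-0.5, 0.5, 0.5]
grip_width: 0.0635
grasp_force: 0.0
```

{"name": "step_arm", "arguments": {"moves": [{"dp":[0,0,1.8],"dr":[0,0,0],"fingers":0.35},{"dp":[0,0,0],"dr":[0,0,0],"fingers":0.45},{"dp":[0,0,0],"dr":[0,0,0],"fingers":0.6},{"dp":[0,0,0],"dr":[0,0,0],"fingers":0.6},{"dp":[0,0,0],"dr":[0,0,0],"fingers":0.6}]}}

```text
time_s: 30.5
tool_pos: [0.5621, -0.1496, 0.0023]
tool_rot: [180.0, 0.0, 121.0]
force: [-0.0, 0.8, 0.7]
grip_width: 0.0433
grasp_force: 19.9
```

{"name": "step_arm", "arguments": {"moves": [{"dp":[0,0,-20],"dr":[0,0,0],"fingers":0.6},{"dp":[0,0,-40],"dr":[0,0,0.179],"fingers":0.6},{"dp":[0,0,-40],"dr":[0,0,0.179],"fingers":0.6},{"dp":[0,0,-20],"dr":[0,0,0.179],"fingers":0.6},{"dp":[0,0,0],"dr":[0,0,0.179],"fingers":0.6}]}}

```text
time_s: 31.12
tool_pos: [0.5637, -0.1495, 0.1259]
tool_rot: [179.7, 0.1, 79.7]
force: [-0.7, -0.3, -1.4]
grip_width: 0.043
grasp_force: 19.9
```

Run:
```python
from plan import plan
from cell import env
o=env.get_obs();c=[*(o["tool_pos"]*1e3),o["tool_rot"][2]];print(c)
plan(c,[(386.5,-280.4,120,c[3])],step=55)
```

```text
[np.float64(563.7457301318301), np.float64(-149.46220857623908), np.float64(125.86744813960685), np.float64(79.66297081610428)]
to [ 386.5 -280.4  120.    79.7]: 5 rows dp [-32.12 -30.17   1.17]
```

{"name": "step_arm", "arguments": {"moves": [{"dp":[-32,-30,1],"dr":[0,0,0],"fingers":0.6},{"dp":[-32,-30,1],"dr":[0,0,0],"fingers":0.6},{"dp":[-32,-30,1],"dr":[0,0,0],"fingers":0.6},{"dp":[-32,-30,1],"dr":[0,0,0],"fingers":0.6},{"dp":[-32,-30,1],"dr":[0,0,0],"fingers":0.6}]}}

```text
time_s: 31.75
tool_pos: [0.3857, -0.2816, 0.1184]
tool_rot: [179.9, 0.1, 80.0]
force: [0.6, -1.4, 0.1]
grip_width: 0.0428
grasp_force: 19.9
```

{"name": "step_arm", "arguments": {"moves": [{"dp":[0,0,0],"dr":[0,0,0],"fingers":0.6},{"dp":[0,0,40],"dr":[0,0,0],"fingers":0.6},{"dp":[0,0,15],"dr":[0,0,0],"fingers":0.6},{"dp":[0,0,5],"dr":[0,0,0],"fingers":0.6},{"dp":[0,0,0],"dr":[0,0,0],"fingers":0.6}]}}

```text
time_s: 32.38
tool_pos: [0.3872, -0.2807, 0.0577]
tool_rot: [180.0, -0.0, 80.0]
force: [-0.4, -0.1, 0.2]
grip_width: 0.0429
grasp_force: 19.9
```

Run:
```python
from plan import plan
from cell import env
o=env.get_obs();c=[*(o["tool_pos"]*1e3),o["tool_rot"][2]];print(c)
plan(c,[(386.5,-280.4,c[2],c[3])],step=55)
```

```text
[np.float64(387.22109367808156), np.float64(-280.7405166514154), np.float64(57.702923890440694), np.float64(80.03560369531752)]
to [ 386.5 -280.4   57.7   80. ]: 1 rows dp [ 0.21 -0.77 -0.  ]
```

{"name": "step_arm", "arguments": {"moves": [{"dp":[0,0,25],"dr":[0,0,0],"fingers":0.6},{"dp":[0,0,13],"dr":[0,0,0],"fingers":0.6},{"dp":[0,0,6],"dr":[0,0,0],"fingers":0.6},{"dp":[0,0,2],"dr":[0,0,0],"fingers":0.6},{"dp":[0,0,0],"dr":[0,0,0],"fingers":0.6}]}}

```text
time_s: 33.0
tool_pos: [0.3867, -0.2812, 0.0116]
tool_rot: [180.0, 0.0, 80.0]
force: [-1.1, -0.2, -0.3]
grip_width: 0.0428
grasp_force: 19.9
```

{"name": "step_arm", "arguments": {"moves": [{"dp":[0,0,0],"dr":[0,0,0],"fingers":0.42},{"dp":[0,0,0],"dr":[0,0,0],"fingers":0.42},{"dp":[0,0,0],"dr":[0,0,0],"fingers":0.42},{"dp":[0,0,-25],"dr":[0,0,0],"fingers":0.42},{"dp":[0,0,-45],"dr":[0,0,0],"fingers":0.4}]}}

```text
time_s: 33.62
tool_pos: [0.3852, -0.28, 0.0807]
tool_rot: [-179.8, -0.2, 80.0]
force: [0.3, -0.7, 0.4]
grip_width: 0.0518
grasp_force: 0.0
```

{"name": "step_arm", "arguments": {"moves": [{"dp":[0,0,-20],"dr":[0,0,-0.173],"fingers":0.1},{"dp":[0,0,0],"dr":[0,0,-0.173],"fingers":0.1},{"dp":[0,0,0],"dr":[0,0,-0.173],"fingers":0.1},{"dp":[0,0,0],"dr":[0,0,-0.173],"fingers":0.1},{"dp":[0,0,0],"dr":[0,0,0],"fingers":0.1}]}}

```text
time_s: 34.25
tool_pos: [0.3864, -0.281, 0.1012]
tool_rot: [-180.0, 0.0, 119.5]
force: [0.0, 0.1, 1.3]
grip_width: 0.0781
grasp_force: 0.0
```

Run:
```python
from plan import plan
from cell import env
o=env.get_obs();c=[*(o["tool_pos"]*1e3),o["tool_rot"][2]];print(c)
plan(c,[(427.1,-142.5,80,c[3])],step=55)
```

```text
[np.float64(386.3672373570165), np.float64(-281.00134914474376), np.float64(101.21395253447486), np.float64(119.51442540756479)]
to [ 427.1 -142.5   80.   119.5]: 3 rows dp [33.49 34.56  7.07]
```

{"name": "step_arm", "arguments": {"moves": [{"dp":[33.5,34.5,7],"dr":[0,0,0],"fingers":0.1},{"dp":[33.5,34.5,7],"dr":[0,0,0],"fingers":0.1},{"dp":[33.5,34.5,7],"dr":[0,0,0],"fingers":0.1},{"dp":[0,0,0],"dr":[0,0,0],"fingers":0.1},{"dp":[0,0,0],"dr":[0,0,0],"fingers":0.1}]}}

```text
time_s: 34.88
tool_pos: [0.4266, -0.1429, 0.0802]
tool_rot: [-180.0, 0.0, 119.5]
force: [0.8, -0.4, -0.3]
grip_width: 0.0784
grasp_force: 0.0
```

{"name": "step_arm", "arguments": {"moves": [{"dp":[0,0,30],"dr":[0,0,0],"fingers":0.1},{"dp":[0,0,15],"dr":[0,0,0],"fingers":0.1},{"dp":[0,0,5],"dr":[0,0,0],"fingers":0.1},{"dp":[0,0,0],"dr":[0,0,0],"fingers":0.1},{"dp":[0,0,0],"dr":[0,0,0],"fingers":0.1}]}}

```text
time_s: 35.5
tool_pos: [0.4273, -0.1428, 0.0308]
tool_rot: [180.0, 0.1, 119.6]
force: [-0.2, -1.0, -1.0]
grip_width: 0.0782
grasp_force: 0.0
```

{"name": "step_arm", "arguments": {"moves": [{"dp":[0,0,15],"dr":[0,0,0],"fingers":0.1},{"dp":[0,0,8],"dr":[0,0,0],"fingers":0.2},{"dp":[0,0,4],"dr":[0,0,0],"fingers":0.25},{"dp":[0,0,1.8],"dr":[0,0,0],"fingers":0.3},{"dp":[0,0,0],"dr":[0,0,0],"fingers":0.35}]}}

```text
time_s: 36.12
tool_pos: [0.4268, -0.1424, 0.0013]
tool_rot: [180.0, -0.0, 119.6]
force: [-0.2, 0.2, -0.1]
grip_width: 0.059
grasp_force: 0.0
```

{"name": "step_arm", "arguments": {"moves": [{"dp":[0,0,0],"dr":[0,0,0],"fingers":0.45},{"dp":[0,0,0],"dr":[0,0,0],"fingers":0.6},{"dp":[0,0,0],"dr":[0,0,0],"fingers":0.6},{"dp":[0,0,0],"dr":[0,0,0],"fingers":0.6},{"dp":[0,0,0],"dr":[0,0,0],"fingers":0.6}]}}

```text
time_s: 36.75
tool_pos: [0.4269, -0.1426, 0.0015]
tool_rot: [180.0, 0.0, 119.6]
force: [-0.2, -0.3, 2.3]
grip_width: 0.043
grasp_force: 20.0
```

{"name": "step_arm", "arguments": {"moves": [{"dp":[0,0,-20],"dr":[0,0,0],"fingers":0.6},{"dp":[0,0,-40],"dr":[0,0,0.172],"fingers":0.6},{"dp":[0,0,-40],"dr":[0,0,0.172],"fingers":0.6},{"dp":[0,0,-10],"dr":[0,0,0.172],"fingers":0.6},{"dp":[0,0,0],"dr":[0,0,0.172],"fingers":0.6}]}}

```text
time_s: 37.38
tool_pos: [0.4273, -0.1429, 0.1124]
tool_rot: [179.9, 0.1, 79.9]
force: [-0.3, -0.0, -1.2]
grip_width: 0.0432
grasp_force: 20.0
```

Run:
```python
from plan import plan
from cell import env
o=env.get_obs();c=[*(o["tool_pos"]*1e3),o["tool_rot"][2]];print(c)
plan(c,[(392.4,-246.5,110,c[3])],step=55)
```

```text
[np.float64(427.2625845814936), np.float64(-142.90845668765175), np.float64(112.38526454162894), np.float64(79.86804466533945)]
to [ 392.4 -246.5  110.    79.9]: 2 rows dp [-54.05  -8.05   1.19]
```

{"name": "step_arm", "arguments": {"moves": [{"dp":[-54,-8,0],"dr":[0,0,0],"fingers":0.6},{"dp":[-54,-8,0],"dr":[0,0,0],"fingers":0.6},{"dp":[0,0,0],"dr":[0,0,0],"fingers":0.6},{"dp":[0,0,30],"dr":[0,0,0],"fingers":0.6},{"dp":[0,0,25],"dr":[0,0,0],"fingers":0.6}]}}

```text
time_s: 38.0
tool_pos: [0.3926, -0.2454, 0.0555]
tool_rot: [-180.0, -0.0, 80.2]
force: [0.9, 0.2, -1.1]
grip_width: 0.043
grasp_force: 20.0
```

{"name": "step_arm", "arguments": {"moves": [{"dp":[0,0,0],"dr":[0,0,0],"fingers":0.6},{"dp":[0,0,25],"dr":[0,0,0],"fingers":0.6},{"dp":[0,0,13],"dr":[0,0,0],"fingers":0.6},{"dp":[0,0,8],"dr":[0,0,0],"fingers":0.6},{"dp":[0,0,0],"dr":[0,0,0],"fingers":0.6}]}}

```text
time_s: 38.62
tool_pos: [0.3926, -0.246, 0.0104]
tool_rot: [-180.0, -0.0, 80.2]
force: [-1.2, 0.6, -0.6]
grip_width: 0.0435
grasp_force: 20.0
```

Release, rise, and swing toward the start position so the cameras have a clear view.

{"name": "step_arm", "arguments": {"moves": [{"dp":[0,0,0],"dr":[0,0,0],"fingers":0.42},{"dp":[0,0,0],"dr":[0,0,0],"fingers":0.42},{"dp":[0,0,0],"dr":[0,0,0],"fingers":0.42},{"dp":[0,0,-25],"dr":[0,0,0],"fingers":0.42},{"dp":[0,0,-45],"dr":[0,0,0],"fingers":0.4}]}}

```text
time_s: 39.25
tool_pos: [0.3914, -0.2452, 0.08]
tool_rot: [-179.8, -0.1, 80.2]
force: [0.1, -1.1, -0.3]
grip_width: 0.0512
grasp_force: 0.0
```

{"name": "step_arm", "arguments": {"moves": [{"dp":[0,0,-50],"dr":[0,0,0],"fingers":0.2},{"dp":[-50,0,-20],"dr":[0,0,0],"fingers":0},{"dp":[-50,0,0],"dr":[0,0,0],"fingers":0},{"dp":[-50,0,0],"dr":[0,0,0],"fingers":0},{"dp":[-50,0,0],"dr":[0,0,0],"fingers":0}]}}

```text
time_s: 39.88
tool_pos: [0.3581, -0.445, 0.1507]
tool_rot: [180.0, 0.0, 80.2]
force: [-0.1, -0.1, 0.2]
grip_width: 0.0856
grasp_force: 0.0
```

{"name": "step_arm", "arguments": {"moves": [{"dp":[-50,-10,0],"dr":[0,0,0],"fingers":0},{"dp":[-50,-10,0],"dr":[0,0,0],"fingers":0},{"dp":[0,0,0],"dr":[0,0,0],"fingers":0},{"dp":[0,0,0],"dr":[0,0,0],"fingers":0},{"dp":[0,0,0],"dr":[0,0,0],"fingers":0}]}}

```text
time_s: 40.5
tool_pos: [0.3231, -0.537, 0.1506]
tool_rot: [180.0, -0.0, 80.3]
force: [0.2, -0.5, 0.2]
grip_width: 0.0871
grasp_force: 0.0
```

Run:
```python
from h import *
from cell import env
im=env.read_camera("top")[:,:,::-1].copy();cv2.imwrite("pics/top9.png",im)
s=env.read_camera("scene")[:,:,::-1].copy();cv2.imwrite("pics/scene9.png",s)
a=cv2.resize(im[130:280,160:480],(800,375),interpolation=cv2.INTER_CUBIC)
def cr(i,n,P):
    c=proj(n,P)[0].astype(int);return cv2.resize(i[c[1]-25:c[1]+25,c[0]-25:c[0]+25],(220,220),interpolation=cv2.INTER_CUBIC)
b=np.hstack([cr(s,"scene",[.583,.381,.06]),cr(s,"scene",[.39,-.27,.02]),cr(s,"scene",[.45,.01,.02]),np.zeros((220,140,3),np.uint8)])
cv2.imwrite("pics/final.png",np.vstack([a,b]))
p,q=fit({"top":im,"scene":s},M["collar"],[.583,.381],[0],z=.06);print((p[:2]*1e3).round(1),round(q))
```

```text
[582.8 370.4] 417
```

View pics/final.png

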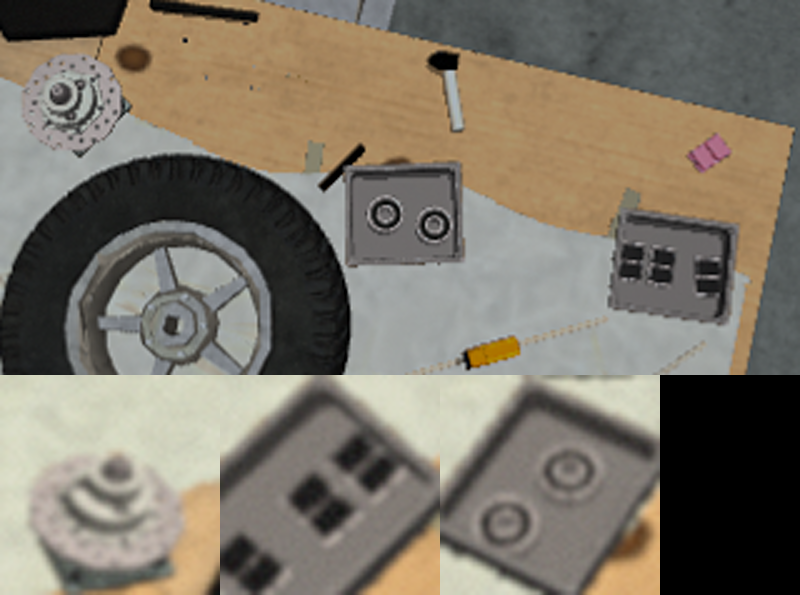

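The final view shows everything in place. The disc and collar are concentric on the hub at (62,100). The bearing lies flat in its bin at (385,213), and both pads are in the pad bin at (632,262) and (661,265). The collar fit landed 11 mm off in y, but the bore over the axle limits the offset to 3 mm and it was released at the expected height. That makes it a wrong match on nearby edges, so I'm handing in.

```bash
python3 -c "
from cell import env
print(env.sign_off())"
```

```text
the job is handed in; nothing more can be done
None
```

I handed the job in after about 41 s of robot time, and no verdict came back: the final pictures show the disc home on the hub with the collar on its boss, the bearing in the bearing bin and both pads in the pad bin, all released.

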